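# Set the sliding length stop of the mitre box

### The job

Set the length stop on the rail beside the mitre box for the next cut: press down the black pad in the middle of the sliding stop to free its brake and, keeping the pad down, push the slide along the rail until it is hard up against the clamped stop block that has the wing screw (not the one with the round knob). Then let the pad come up so that the brake grips, and draw clear. Only press and push with the fingertips: lift nothing, and leave everything else on the bench where it lies.

Things in the scene. Friction and masses are not known exactly. Their poses are not given: they have to be found in the camera images.
- jig: fixed plywood board 210 x 855 x 18 mm with an aluminium T-slot rail (40 mm wide, 460 mm long, top 48 mm above the bench) and, past the rail's end, a wooden mitre box (78 x 300 mm, 78 mm above the bench). Origin: on the bench surface under the rail's middle. y runs along the rail towards the mitre box, x across it away from the robot, z up.
- carriage (a joint): place of the sliding stop along the rail in m: 0 at the middle of the rail, growing towards the mitre box (+y of the jig). With the pad well down the slide moves with a push of 1 to 2 N; with the pad up the brake holds it against some 30 to 40 N, and it must not be dragged so.
- brake_pad (a joint): how far the pad of the sliding stop is pressed down, in m: 0 up (brake on), 0.008 fully down. Some 6 N presses it 2 mm, 10 N 3 mm, 11 N 5 mm and 13 N all the way. The brake slackens as the pad sinks and is quite free from 4 mm down; keep it 5 to 7 mm down while pushing. It springs up when let go.
- pad_top (a point): centre of the upper face of the black pad in the middle of the sliding stop (moves with it). The pad is flat, 58 mm along the rail and 40 mm across, its face 65 mm above the bench when up. It lies in a trough 60 mm long between two upright grey end walls which stand 10 mm higher than the pad, so that a fingertip in the trough can push the slide by an end wall; across the rail the trough is open.
- slide_mid (a point): middle of the sliding stop, on the rail's centre line at the height of the rail's top, 17 mm below pad_top when the pad is up. The slide is a grey saddle 96 mm long along the rail (its end faces 48 mm either side of this point), 56 mm wide, tops of its end walls 75 mm above the bench. A flat aluminium foot sticks out of it 67 mm towards the robot, its top 55 mm above the bench.
- wing_stop_mid (a point): the clamped stop with the wing screw, the one to go to: an aluminium block 24 mm long along the rail, 56 mm wide, top 64 mm above the bench, with a black two-winged screw 50 mm across, up to 89 mm above the bench. Point: on the rail's centre line at the rail's top, mid-block. It may be at either side of the slide, which touches it when slide_mid is 60 mm from this point.
- knob_stop_mid (a point): the other clamped stop, for another length: the same block, but with a round black knob 30 mm across, up to 86 mm above the bench, on the other side of the slide. Point as above.
- batten: pine batten 38 x 330 x 18 mm lying in the channel of the mitre box, its end sticking out towards the rail; origin under its centre. Bystander
- offcut: pine offcut 38 x 60 x 18 mm lying on the plywood board near the end of the rail that is away from the mitre box; origin under its centre. Bystander
- pencil: flat red carpenter's pencil 13 x 150 x 8 mm with a bare wooden point, lying on the plywood board along the far side of the rail; origin under its centre. Bystander
- tape_roll: roll of paper masking tape, 100 mm across, 25 mm high, lying flat on the bench beyond the board; origin under its centre. Bystander
- screw_carton: closed cardboard carton of screws 70 x 110 x 45 mm on the bench beyond the board; origin under its centre. Bystander
- parts_tin: open blue tin box 75 x 110 x 40 mm holding a few screws, on the bench beyond the board; origin under its centre. Bystander
- screwdriver: screwdriver lying on the bench past the end of the board that is away from the mitre box. Bystander
- glue_bottle: upright white glue bottle, 60 mm across, 170 mm high, on the bench beyond the board; origin under its centre. Bystander

How it is judged (in metres and radians):
On the way, in this order (a step that is already met when the one before it is completed fails the run):
1. the pad of the sliding stop is pressed down, freeing its brake (value of joint brake_pad above 0.003 m), for 0.1 s.
2. with the pad still down, the slide is pushed up against the stop with the wing screw (horizontal distance between slide_mid and wing_stop_mid below 0.0625 m and value of joint brake_pad above 0.002 m), for 0.1 s.
At the end, for the whole second after the job is handed in: The sliding stop rests against the stop with the wing screw (gap under 2.5 mm), its pad is up again (less than 1 mm down, brake on) and it is at rest (horizontal distance between slide_mid and wing_stop_mid below 0.0625 m and value of joint brake_pad below 0.001 m and velocity of joint carriage between -0.005 and 0.005 m/s); the robot touches nothing.
It fails at once if the slide is dragged along the rail with its brake on (moving faster than 15 mm/s with the pad less than 1 mm down) (value of joint brake_pad below 0.001 m and (velocity of joint carriage above 0.015 m/s or velocity of joint carriage below -0.015 m/s)).
It fails at once if something else on the bench is lifted or shifted by more than 15 mm (distance of any of batten, offcut, pencil, tape_roll, screw_carton, parts_tin, screwdriver, glue_bottle from where it was at the start of the episode above 0.015 m).
It also fails if it takes over 35 s, if anything falls off the work surface, if the arm or the gripper's body presses on something with over 40 N, if the wrist force passes 120 N, or if a joint passes its speed limit or range.

### The arm

A 7-joint arm with a two-finger parallel gripper is mounted at the origin on the work surface. World frame = base frame: x ahead of the robot, y to its left, z up, the work surface at z = 0. Lengths are in m, angles in degrees, forces in N, time in s.
With the tool pointing down it reaches from about 0.4 to 0.875 m from the base axis. Payload 4.4 kg.
Tool frame: the origin (TCP) lies on the centre line of the jaws, within the pads' length; the fingertips stand 19 mm ahead of it and the grasp point (between the pads) is the TCP; z points along the fingers, y is the line along which they close (so a half turn about z gives the same grasp; the last joint's range is limited). The gripper opens to 85 mm and grips with 20 to 120 N. Pads are 22 mm wide; open, the fingers measure 114 mm over their backs; the gripper's body (76 mm by 85 mm) begins 54 mm behind the grasp point. The pads swing forward as they close: fully open they stand 13 mm farther back than shut.
Start: joints at [59.255, 36.005, 2.206, 86.941, -1.547, 57.084, -1.146], TCP at [0.295, -0.579, 0.216] pointing down, gripper open.
Joint ranges: [-175.42, 175.42], [-21.48, 121.26], [-71.46, 75.88], [10.55, 141.38], [-63.04, 243.04], [13.31, 113.54], [-168.57, 168.57]. Speed limits (degrees/s): [147.25, 147.25, 180, 180, 180, 180, 180].

### API

Orientations are given as [roll, pitch, yaw] about the fixed x, y, z axes, in that order (R = Rz(yaw) Ry(pitch) Rx(roll)).
In Python, from workcell import bot gives the robot as it stands.
- The arm moves only by the tool drive_tool, never from a script. Its argument "moves" is a list of rows, each a list of 3 entries, a list of its own where there are three numbers: the opening, from 0 (shut) to 1 (fully open), then the shift along the tool's x, y, z normalised to -1 to 1, where 1 is 1000 mm, then the turn about the tool's z normalised to -1 to 1, where 1 is 180 degrees. In form: [[claw, [x, y, z], twist], ...]. A call has exactly 10 rows; each row is the pose to reach, as a shift and turn from the pose commanded when the call began, along the tool's axes at that moment, turning the shorter way round; what a row does not reach only later rows make up. A row lasts 1/12 s, in which the tool goes at most 41.7 mm and 7.16 degrees, less where a joint would pass 70% of its speed; a pose out of reach is approached as far as the arm can. A call with a number of a shift or a turn outside -1 to 1 is refused whole. A call with a gripper value outside its range is refused whole. The fingers move at their own pace and stop on an object; "newtons" is the grip in N (left out, the last holds). Time passes only in rows, so rows that repeat a pose let the fingers close, or fill a call up. It gives the time, the measured TCP pose, the force, the opening and the grip force at its end, in the units of the state.
- bot.sense(): the state, without advancing time (a new reading comes with each control period).
- bot.get_image(name): name is "side" or "top"; returns (picture, depth): 384x512x3 uint8, red, green, blue; 384x512 float32, m along the optical axis (not along the pixel's ray), 0 where there is no reading.
- bot.calibration(name): a dict with "K" (3x3 intrinsics, pixels), "k1" (the pictures are not rectified: a ray, as slopes to the right and down, at radius r is drawn at 1 + k1 r^2 times it, then the intrinsics apply), "R" (3x3) and "t" (3): a world point X has camera coordinates R X + t. Camera axes: x right, y down, z forward; pixel columns grow to the right and rows downward; lengths in m; the calibration is good to about 2 mm. A picture is of the moment at which its call begins. calibration takes no time and is no camera call.
- bot.close_job(): hands the job in; it is judged then, once.
The state is a dict: "time_s": time; "joints": joint angles; "qd": joint speeds; "joint_torque": joint torques, N m; "tcp_pos": TCP position; "orientation": TCP orientation; "force": force on the tool from outside, world axes, zero at the start; "wrist_torque": the same for the moment, N m; "width": opening from 0.0 (shut) to 1.0 (fully open); "gripper_force": force on a finger pad.
Only numpy, scipy, OpenCV 4.12 (cv2) and the standard library are available. Lean on these libraries where they do the work, as an engineer would, in place of code of your own. Each camera call takes 0.05 s, during which the arm holds its last target. There are 200 camera calls.

## Working session

There is one attempt and no reset: what is moved stays moved. The work goes in short steps, Python scripts to look and compute and a tool call to move; the robot and the scene stay as the last step left them, time stands still between calls to the robot, and variables do not carry over. Pictures are saved under pics/ and viewed, at most 10 in all, crops included, and the job is handed in when it is done.

Besides the shell and the picture viewer there is one more tool, called after ">>>" as name(argument=value, ...) on one line, values as JSON. drive_tool: Moves the arm, as the interface text tells. Its arguments: {"type":"object","properties":{"moves":{"type":"array"},"newtons":{"type":"number"}},"required":["moves"]}

```bash
mkdir -p pics
cat > h.py <<'E'
import numpy as np, cv2
from workcell import bot
def cast(name,uv,z=None,depth=None):
    c=bot.calibration(name);K=np.array(c["K"]);R=np.array(c["R"]);t=np.array(c["t"])
    d=np.array([c["k1"],0,0,0],float)
    out=[]
    for i,p in enumerate(np.atleast_2d(np.array(uv,float))):
        q=cv2.undistortPoints(p.reshape(1,1,2),K,d)[0,0]
        r=R.T@np.array([q[0],q[1],1]);o=-R.T@t
        s=(z-o[2])/r[2] if depth is None else depth[i]
        out.append(o+s*r)
    return np.array(out)
E
python3 - <<'E'
from h import *
for n in("top","side"):
    im,d=bot.get_image(n);cv2.imwrite(f"pics/{n}0.png",im[:,:,::-1]);np.savez(f"{n}0.npz",im=im,d=d)
    print(bot.calibration(n))
print(bot.sense())
E
```

```text
{'K': array([[400.7707207 ,   0.        , 254.62757584],
       [  0.        , 400.7707207 , 189.84379977],
       [  0.        ,   0.        ,   1.        ]]), 'k1': -0.06537022969293331, 'R': array([[ 0.00889516, -0.9998191 ,  0.01681222],
       [-0.98659808, -0.01151443, -0.16276253],
       [ 0.16292667, -0.0151391 , -0.98652203]]), 't': array([-0.0178489 ,  0.61082698,  1.18300389])}
{'K': array([[378.79171872,   0.        , 256.51400559],
       [  0.        , 378.79171872, 187.27424003],
       [  0.        ,   0.        ,   1.        ]]), 'k1': 0.005001544024752495, 'R': array([[ 0.98175422, -0.18979972,  0.01160692],
       [-0.13715972, -0.74910313, -0.64809853],
       [ 0.1317037 ,  0.63468147, -0.76146804]]), 't': array([-0.59043218,  0.12226334,  1.11165861])}
{'time_s': 0.1, 'joints': array([59.25400536, 36.0514767 ,  2.20152797, 86.99108001, -1.54595533,
       57.08315813, -1.14544878]), 'qd': array([ 0.0559117 , -0.10552738,  0.034344  , -0.12297863,  0.14406285,
       -0.03668051, -0.03329882]), 'joint_torque': array([ 3.23647087e-03, -5.64534724e+01,  1.23095121e+00, -1.93971223e+01,
        1.14424984e-02,  5.49432487e-03, -2.73962365e-05]), 'tcp_pos': array([ 0.29461818, -0.57873962,  0.21540036]), 'orientation': array([-1.79903931e+02,  1.02673592e-03,  2.69779106e+01]), 'force': array([0.19626988, 0.55006227, 0.61806262]), 'wrist_torque': array([ 0.09894255,  0.04660804, -0.00735296]), 'gripper_force': 0.0, 'width': 1.0017566912755609}
```

View pics/top0.png

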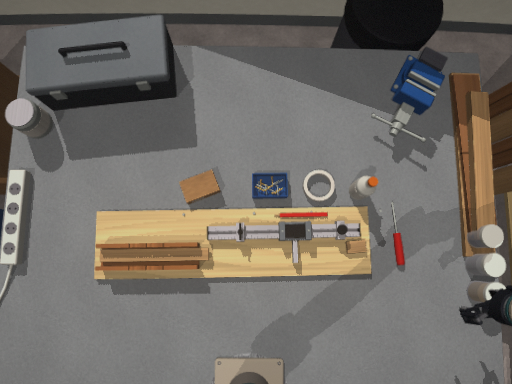

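View pics/side0.png

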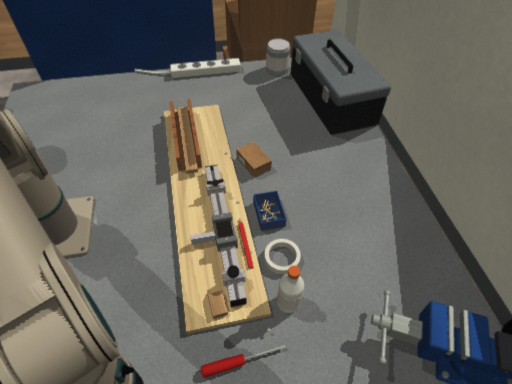

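The top view shows the slide at about (295,230), the wing stop at about (240,231) to the left (mitre-box side, +y), and the knob stop at about (342,229). I'll zoom in on the rail.

Run:
```python
from h import *
f=np.load("top0.npz");im=f["im"]
c=im[205:265,200:370];cv2.imwrite("pics/crop.png",cv2.resize(c,None,fx=4.7,fy=4.7,interpolation=cv2.INTER_CUBIC)[:,:,::-1])
f2=np.load("side0.npz")["im"][160:310,180:260];cv2.imwrite("pics/crops.png",cv2.resize(f2,None,fx=4,fy=4,interpolation=cv2.INTER_CUBIC)[:,:,::-1])
g=im.max(2)
for (u0,u1,v0,v1) in[(278,315,215,245)]:
    m=(g[v0:v1,u0:u1]<60).astype(np.uint8)
    n,l,s,ce=cv2.connectedComponentsWithStats(m)
    for i in range(1,n):
        if s[i,4]>20: print(s[i],ce[i]+[u0,v0])
print(g[222:242,278:315])
```

```text
[  7   9  20  14 255] [294.64313725 230.57647059]
[[163 123 125 117 117 116 116 127 134 135 133 134 133 120 119 119 122 120
  121 123 123 124 124 124 125 123 107 105 118 114 113 112 113 157 187 186
  186]
 [112 108 116 113 114 113 106 101 106 106 106 115 116 113 105 101  99  93
   96  95  91  89  90  89  89  82  75  91 113 113 114 114 106 142 185 186
  186]
 [120 106 114 114 112 112 103  72  70  68  67  75  76  76  72  67  63  60
   65  66  59  60  57  58  58  53  55  88 114 115 113 112 108 130 182 183
  184]
 [127 100 114 115 113 111 102  52  47  47  47  49  48  50  49  50  48  48
   51  49  49  49  47  48  50  47  48  87 113 114 112 113 109 100 183 184
  183]
 [144  99 112 113 114 113 105  49  48  51  49  50  49  48  48  48  49  50
   50  49  50  49  50  48  50  47  47  84 113 114 116 114 111  93 181 183
  183]
 [149  99 113 114 114 114 107  54  50  49  49  50  48  48  49  50  47  49
   48  47  49  48  48  50  49  49  47  80 113 114 114 114 114  84 183 184
  184]
 [149  99 113 114 113 113 108  53  47  48  50  49  48  51  50  49  49  49
   50  48  48  48  49  51  50  48  49  78 113 
[... 1350 characters left out ...]
  46  45  48  55  62  64  62  62  71  62 115 114 114 112 110  90 117 113
  143]
 [129  78 112 114 115 113 113  78  85  79  78  78  78  79  78  81  77  76
   76  77  74  77  80  82  79  80  83  63 117 116 116 116 113 102 152 152
  154]
 [106  68 105 107 105 104 103  82  88  87 114  89  93  85  85  93  86 110
   87  85  84  85 108  85 107  85 109  83  87  86  87  85  90 106 162 162
  161]
 [124  82  87  85  85  84  82  95 100 102 111 102 103  93  72 129 100 128
  128  77  78 115 126 121 129 121 127 122 120 118 119 120 144 149 160 159
  159]
 [147 137 137 135 135 135 134 138 140 139 138 138 139 122  70 175 169 133
  169  92 109 139 143 143 143 142 143 141 142 141 142 146 154 155 155 155
  154]]
```

View pics/crop.png

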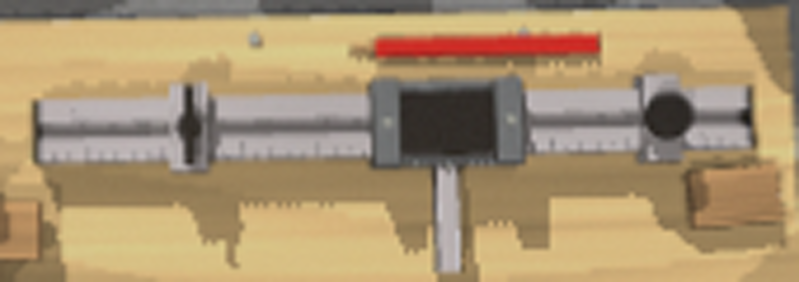

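View pics/crops.png

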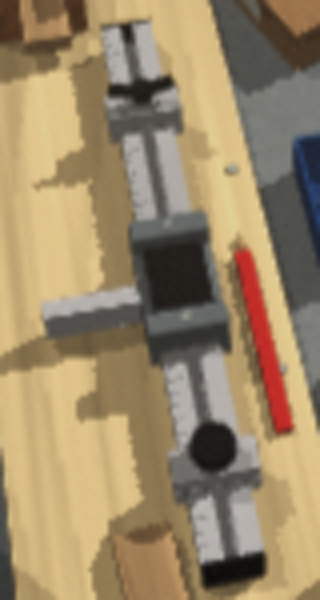

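Run:
```python
from h import *
def c(p):return (np.array(p,float)+.5)/4.7-.5+[200,205]
p=lambda n,a,z:print(n,cast("top",c(a),z).round(4).tolist())
p("rail ends",[(36,130),(752,117)],.048)
p("dots",[(391,122),(511,120)],.075)
p("walls outer",[(371,122),(524,120)],.075)
p("wing blk l/r",[(170,127),(209,127)],.064)
p("knob blk l/r",[(641,118),(680,118)],.064)
print("pad",cast("top",[(294.7,230.6)],.065))
d=np.load("top0.npz")["d"]
print("depth pts",cast("top",[(294,230),(281,236),(217,231)],depth=[d[230,294],d[236,281],d[231,217]]))
# side check: pad centre, crop x4 offset(180,160)
s=lambda q:(np.array(q,float)+.5)/4-.5+[180,160]
print("side pad",cast("side",s([(180,275)]),.065),"dots",cast("side",s([(169,228),(191,328)]),.075))
print("wing",cast("side",s([(108,122),(177,112)]),.064))
```

```text
rail ends [[0.4795, 0.1307, 0.048], [0.492, -0.3342, 0.048]]
dots [[0.4852, -0.096, 0.075], [0.4872, -0.1722, 0.075]]
walls outer [[0.4851, -0.0833, 0.075], [0.4872, -0.1804, 0.075]]
wing blk l/r [[0.4814, 0.0439, 0.064], [0.4816, 0.0191, 0.064]]
knob blk l/r [[0.4898, -0.2576, 0.064], [0.49, -0.2829, 0.064]]
pad [[ 0.48608392 -0.13261093  0.065     ]]
depth pts [[ 0.48788341 -0.13055413  0.06466844]
 [ 0.46919223 -0.09075808  0.07330778]
 [ 0.48491139  0.1029622   0.02650436]]
side pad [[ 0.48562899 -0.13283011  0.065     ]] dots [[ 0.48305203 -0.09925692  0.075     ]
 [ 0.48662851 -0.18279426  0.075     ]]
wing [[0.45158058 0.01379532 0.064     ]
 [0.50350239 0.01424475 0.064     ]]
```

Rail yaw is about 1.5°, the pad centre is about (0.486, -0.1325) and the wing stop is about (0.4815, 0.0315), so the travel is about +0.104 in y. I'll approach with the fingers shut.

>>> drive_tool(moves=[[0,[0.012,-0.01,0],0.014],[0,[0.042,-0.035,0.003],0.028],[0,[0.073,-0.061,0.01],0.042],[0,[0.104,-0.087,0.015],0.056],[0,[0.135,-0.112,0.02],0.07],[0,[0.166,-0.138,0.025],0.084],[0,[0.197,-0.164,0.03],0.098],[0,[0.228,-0.19,0.035],0.112],[0,[0.259,-0.216,0.04],0.126],[0,[0.28,-0.233,0.045],0.141]], newtons=60)

```text
time_s: 0.93
tcp_pos: [0.4398, -0.2401, 0.1708]
orientation: [-179.9, 0.0, 1.7]
force: [0.3, 0.4, 0.3]
width: -0.002
gripper_force: 0.0
```

>>> drive_tool(moves=[[0,[0.01,-0.02,0.005],0],[0,[0.023,-0.05,0.015],0],[0,[0.035,-0.08,0.025],0],[0,[0.045,-0.1,0.035],0],[0,[0.05,-0.113,0.045],0],[0,[0.05,-0.113,0.055],0],[0,[0.05,-0.113,0.062],0],[0,[0.05,-0.113,0.066],0],[0,[0.05,-0.113,0.066],0],[0,[0.05,-0.113,0.066],0]])

```text
time_s: 1.77
tcp_pos: [0.4851, -0.1318, 0.1052]
orientation: [180.0, 0.0, 1.4]
force: [0.6, -0.3, -0.3]
width: -0.001
gripper_force: 0.0
```

Run:
```python
from h import *
ims=[]
im,_=bot.get_image("top");a=cv2.resize(im[195:265,240:350],None,fx=4,fy=4,interpolation=cv2.INTER_CUBIC)
im,_=bot.get_image("side");b=cv2.resize(im[180:280,170:270],None,fx=2.8,fy=2.8,interpolation=cv2.INTER_CUBIC)
cv2.imwrite("pics/near.png",np.hstack([a,b])[:,:,::-1]);print(bot.sense()["tcp_pos"])
```

```text
[ 0.48560968 -0.13142195  0.10568408]
```

View pics/near.png

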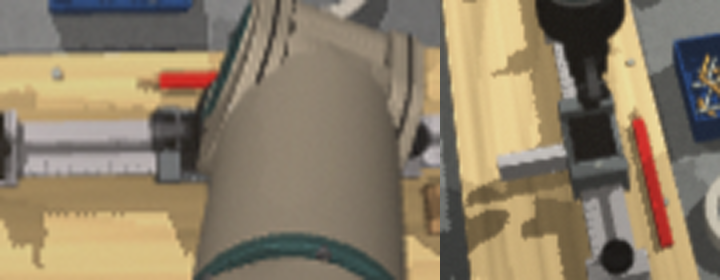

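The side view shows the shut fingertips over the trough; the top view of the pad is blocked by the arm. I'll lower until contact and check the height.

>>> drive_tool(moves=[[0,[0,0,0.004],0],[0,[0,0,0.008],0],[0,[0,0,0.012],0],[0,[0,0,0.015],0],[0,[0,0,0.017],0],[0,[0,0,0.019],0],[0,[0,0,0.02],0],[0,[0,0,0.021],0],[0,[0,0,0.021],0],[0,[0,0,0.021],0]])

```text
time_s: 2.7
tcp_pos: [0.4856, -0.1303, 0.0843]
orientation: [180.0, -0.0, 1.6]
force: [1.0, -0.4, 0.1]
width: 0.003
gripper_force: 0.0
```

>>> drive_tool(moves=[[0,[0,0,0.001],0],[0,[0,0,0.002],0],[0,[0,0,0.003],0],[0,[0,0,0.004],0],[0,[0,0,0.004],0],[0,[0,0,0.004],0],[0,[0,0,0.004],0],[0,[0,0,0.004],0],[0,[0,0,0.004],0],[0,[0,0,0.004],0]])

```text
time_s: 3.53
tcp_pos: [0.4856, -0.1303, 0.0803]
orientation: [180.0, -0.0, 1.6]
force: [-0.5, -0.9, -0.6]
width: -0.002
gripper_force: 0.0
```

>>> drive_tool(moves=[[0,[0,0,0.001],0],[0,[0,0,0.001],0],[0,[0,0,0.002],0],[0,[0,0,0.002],0],[0,[0,0,0.003],0],[0,[0,0,0.003],0],[0,[0,0,0.003],0],[0,[0,0,0.003],0],[0,[0,0,0.003],0],[0,[0,0,0.003],0]])

```text
time_s: 4.37
tcp_pos: [0.4856, -0.1303, 0.0772]
orientation: [180.0, -0.0, 1.6]
force: [0.3, -0.7, -0.7]
width: -0.0
gripper_force: 0.0
```

Run:
```python
from h import *
im,d=bot.get_image("side");b=cv2.resize(im[190:270,180:260],None,fx=7,fy=7,interpolation=cv2.INTER_CUBIC)
cv2.imwrite("pics/near2.png",b[:,:,::-1])
c=bot.calibration("side")
for q in [(.4856,-.1303,.0772),(.4856,-.1303,.058),(.4856,-.1303,.065)]:
    r,_=cv2.Rodrigues(c["R"]); print((cv2.projectPoints(np.array([q]),r,c["t"],c["K"],np.array([c["k1"],0,0,0]))[0].ravel()-[180,190])*7)
```

```text
[309.77610864 245.63656285]
[312.35844108 273.41267887]
[311.42537054 263.37603004]
```

View pics/near2.png

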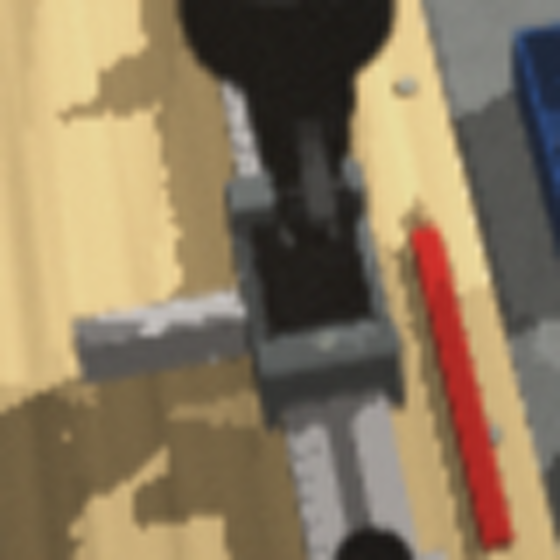

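The side view shows the fingers inside the trough between the end walls, their dark tips at around (312,240–270). There is no force yet, so I'll go lower in small steps.

>>> drive_tool(moves=[[0,[0,0,0.0005],0],[0,[0,0,0.001],0],[0,[0,0,0.0015],0],[0,[0,0,0.002],0],[0,[0,0,0.0025],0],[0,[0,0,0.003],0],[0,[0,0,0.003],0],[0,[0,0,0.003],0],[0,[0,0,0.003],0],[0,[0,0,0.003],0]])

```text
time_s: 5.25
tcp_pos: [0.4856, -0.1303, 0.0742]
orientation: [-180.0, -0.0, 1.6]
force: [0.2, 0.4, -0.2]
width: -0.0
gripper_force: 0.0
```

Run:
```python
from h import *
im,d=bot.get_image("side")
for u in (221,225,229):
  uv=[(u,v) for v in range(206,242,2)]
  print(u);print(np.c_[[q[1] for q in uv],cast("side",uv,depth=[d[v,u] for u,v in uv]).round(3),[im[v,u].max() for u,v in uv]])
print(bot.sense())
```

```text
221
[[ 2.06e+02  4.80e-01 -1.67e-01  2.11e-01  3.10e+01]
 [ 2.08e+02  4.79e-01 -1.69e-01  2.06e-01  3.20e+01]
 [ 2.10e+02  4.79e-01 -1.69e-01  1.98e-01  3.30e+01]
 [ 2.12e+02  4.78e-01 -1.72e-01  1.94e-01  3.20e+01]
 [ 2.14e+02  4.79e-01 -1.46e-01  1.51e-01  3.00e+01]
 [ 2.16e+02  4.79e-01 -1.45e-01  1.41e-01  3.40e+01]
 [ 2.18e+02  4.76e-01 -1.77e-01  1.77e-01  4.70e+01]
 [ 2.20e+02  4.76e-01 -1.87e-01  1.82e-01  3.70e+01]
 [ 2.22e+02  4.75e-01 -1.91e-01  1.79e-01  3.30e+01]
 [ 2.24e+02  4.77e-01 -1.38e-01  9.60e-02  6.00e+01]
 [ 2.26e+02  4.77e-01 -1.21e-01  6.20e-02  3.70e+01]
 [ 2.28e+02  4.76e-01 -1.28e-01  6.20e-02  3.40e+01]
 [ 2.30e+02  4.75e-01 -1.32e-01  5.90e-02  3.30e+01]
 [ 2.32e+02  4.74e-01 -1.41e-01  6.20e-02  3.30e+01]
 [ 2.34e+02  4.74e-01 -1.47e-01  6.10e-02  3.30e+01]
 [ 2.36e+02  4.73e-01 -1.54e-01  6.30e-02  3.70e+01]
 [ 2.38e+02  4.72e-01 -1.69e-01  7.50e-02  9.20e+01]
 [ 2.40e+02  4.71e-01 -1.73e-01  7.20e-02  9.50e+01]]
225
[[ 2.06e+02  4.89e-01 -1.67e-01  2.08e-01  3.10e+01]
 [ 2.08e+02  4.89e-01 -1.66e-01  1.99e-01  4.60e+01]
 [ 2.10e+02  4.88e-01 -1.69e-01
[... 1788 characters left out ...]
5.3, 'joints': array([  7.24494138,  37.15133193,   6.78797939, 117.44082487,
        -9.40562083,  25.90001997, -67.26691085]), 'qd': array([ 0.07085991,  0.02316445, -0.11590584, -0.02886454,  0.12340076,
       -0.03086292, -0.01087236]), 'joint_torque': array([ 1.12530324e-03, -4.76710296e+01,  2.18143366e+00, -9.94594038e+00,
        5.76784340e-03,  1.00645037e-03, -1.13848702e-05]), 'tcp_pos': array([ 0.48558448, -0.13029173,  0.07424939]), 'orientation': array([ 1.79998886e+02, -4.94532445e-03,  1.59359806e+00]), 'force': array([-0.05376471,  0.15729818,  0.04868961]), 'wrist_torque': array([0.0547423 , 0.03137261, 0.00275227]), 'gripper_force': 0.0, 'width': -0.00041370202237172996}
```

Run:
```python
from h import *
im,d=bot.get_image("side")
g=(np.clip(im[150:245,190:260]/255.,0,1)**.4*255).astype(np.uint8)
a=cv2.resize(g,None,fx=6,fy=6,interpolation=cv2.INTER_NEAREST)
# height map in colour
H=np.zeros(im.shape[:2])
for v in range(150,245):
    H[v,190:260]=cast("side",[(u,v) for u in range(190,260)],depth=d[v,190:260])[:,2]
c=cv2.applyColorMap((np.clip(H[150:245,190:260]/.3,0,1)*255).astype(np.uint8),cv2.COLORMAP_JET)
b=cv2.resize(c,None,fx=5,fy=6,interpolation=cv2.INTER_NEAREST)
cv2.imwrite("pics/n3.png",np.hstack([a[:,:,::-1],b]))
print((H[200:232:2,212:238:2]*1000).astype(int))
```

```text
[[227 232 236 235 234 234 232 227 227 223 221  13  11]
 [218 222 225 226 228 226 225 224 219 194  11  14  14]
 [ 48  44 216 219 221 221 219 932 190 189  16  15  17]
 [ 39  47 190 189 211 214 211 206 182 182  16  16  17]
 [ 16  47 181 183 205 203 200 202 199  14  16  19  16]
 [ 16  47 158 172 201 201 195 199 192  19  15  15  12]
 [ 19  47  46 162 191 197 192 189 155  15  14  13  16]
 [ 19  47  48 151 153 150 189 187 143  72  16  16  15]
 [ 71  70  69  73 141 138 187 184 176  70  16  12  15]
 [ 70  71  72  74 173 173 184 181 182 183  17  14  15]
 [ 64  70  70 932 161 179 182 180 179 181  56  15  14]
 [ 15  61  59  62 141 179 179 178 178 173  54  11  16]
 [ 15  57  62  61  94 104 100  98  62  62  56  16  15]
 [ 18  55  61  61  59  62  64  61  64  60  54  12  13]
 [ 15  55  34  63  64  63  63  62  64  62  55  14  16]
 [ 15  55  56  63  63  65  61  64  66  65  55  54  14]]
```

View pics/n3.png

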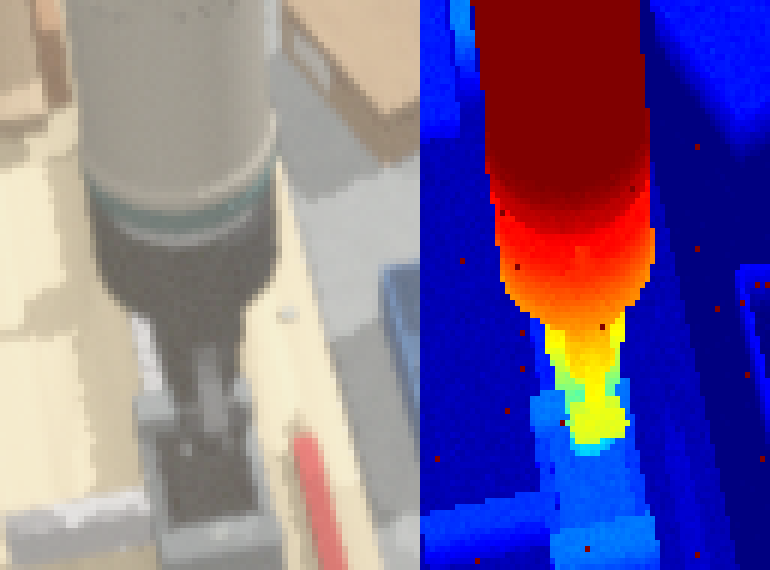

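The brightened side view shows that the knuckles (z≈0.18) hide part of the fingers. By depth, the visible tip ends at z≈0.09–0.10, still above the pad at 0.063 but centred over it. I'll keep going down in guarded steps.

>>> drive_tool(moves=[[0,[0,0,0.0005],0],[0,[0,0,0.001],0],[0,[0,0,0.0015],0],[0,[0,0,0.002],0],[0,[0,0,0.0025],0],[0,[0,0,0.003],0],[0,[0,0,0.0035],0],[0,[0,0,0.004],0],[0,[0,0,0.004],0],[0,[0,0,0.004],0]])

```text
time_s: 6.18
tcp_pos: [0.4856, -0.1303, 0.0702]
orientation: [-180.0, 0.0, 1.6]
force: [-0.8, -0.1, -0.2]
width: -0.001
gripper_force: 0.0
```

>>> drive_tool(moves=[[0,[0,0,0.0005],0],[0,[0,0,0.001],0],[0,[0,0,0.0015],0],[0,[0,0,0.002],0],[0,[0,0,0.0025],0],[0,[0,0,0.003],0],[0,[0,0,0.0035],0],[0,[0,0,0.004],0],[0,[0,0,0.004],0],[0,[0,0,0.004],0]])

```text
time_s: 7.02
tcp_pos: [0.4855, -0.1303, 0.0662]
orientation: [-180.0, 0.0, 1.6]
force: [0.0, -1.7, 0.0]
width: -0.0
gripper_force: 0.0
```

Run:
```python
from h import *
im,d=bot.get_image("side")
for v in range(218,236):
  P=cast("side",[(u,v) for u in range(216,234,3)],depth=d[v,216:234:3])
  print(v,(P[:,1]*1000).astype(int),(P[:,2]*1000).astype(int))
for i in range(4): print(bot.sense()["force"])
```

```text
218 [ -96 -144 -144 -177 -172 -101] [ 69 133 130 175 165  65]
219 [-101 -142 -173 -181 -175 -101] [ 70 125 165 176 166  60]
220 [-102 -103 -174 -182 -183 -102] [ 67  67 164 172 172  56]
221 [-101 -105 -183 -186 -186 -104] [ 61  65 172 174 172  54]
222 [-104 -107 -188 -189 -189 -188] [ 60  62 175 175 173 169]
223 [-109 -112 -188 -189 -191 -109] [ 63  65 170 170 171  52]
224 [-111 -116 -191 -191 -193 -113] [ 61  65 171 169 170  52]
225 [-115 -116 -194 -191 -136 -117] [ 62  62 170 164  84  54]
226 [-119 -119 -145 -144 -123 -118] [63 61 97 92 61 50]
227 [-110 -124 -143 -128 -131 -122] [44 63 88 64 66 51]
228 [-106 -126 -129 -130 -132 -134] [34 62 64 63 63 63]
229 [-123 -130 -130 -133 -134 -135] [55 61 60 62 61 60]
230 [-126 -133 -136 -138 -139 -140] [54 63 64 65 64 63]
231 [-130 -137 -140 -140 -140 -143] [54 63 65 63 61 62]
232 [-134 -139 -142 -143 -145 -145] [56 62 63 63 63 61]
233 [-136 -143 -144 -147 -148 -151] [54 63 62 64 63 65]
234 [-139 -147 -149 -150 -152 -151] [53 64 64 63 64 61]
235 [-143 -151 -152 -154 -155 -154] [55 64 63 64 64 60]
[-0.07600973 -0.02998721  0.08911182]
[-0.07600973 -0.02998721  0.08911182]
[-0.07600973 -0.02998721  0.08911182]
[-0.07600973 -0.02998721  0.08911182]
```

>>> drive_tool(moves=[[0,[0,0,0.002],0],[0,[0,0,0.004],0],[0,[0,0,0.006],0],[0,[0,0,0.008],0],[0,[0,0,0.01],0],[0,[0,0,0.011],0],[0,[0,0,0.012],0],[0,[0,0,0.012],0],[0,[0,0,0.012],0],[0,[0,0,0.012],0]])

```text
time_s: 7.9
tcp_pos: [0.4856, -0.1303, 0.0543]
orientation: [180.0, -0.0, 1.6]
force: [-0.5, 0.2, 0.4]
width: 0.001
gripper_force: 0.0
```

>>> drive_tool(moves=[[0,[0,0,0.0005],0],[0,[0,0,0.001],0],[0,[0,0,0.0015],0],[0,[0,0,0.002],0],[0,[0,0,0.0025],0],[0,[0,0,0.003],0],[0,[0,0,0.0035],0],[0,[0,0,0.004],0],[0,[0,0,0.004],0],[0,[0,0,0.004],0]])

```text
time_s: 8.73
tcp_pos: [0.4856, -0.1303, 0.0502]
orientation: [-180.0, 0.0, 1.6]
force: [0.5, 0.4, 0.1]
width: 0.004
gripper_force: 0.0
```

>>> drive_tool(moves=[[0,[0,0,0.0005],0],[0,[0,0,0.001],0],[0,[0,0,0.0015],0],[0,[0,0,0.002],0],[0,[0,0,0.0025],0],[0,[0,0,0.003],0],[0,[0,0,0.003],0],[0,[0,0,0.003],0],[0,[0,0,0.003],0],[0,[0,0,0.003],0]])

```text
time_s: 9.57
tcp_pos: [0.4857, -0.1303, 0.0477]
orientation: [-180.0, -0.0, 1.6]
force: [-1.4, 0.8, 8.0]
width: -0.001
gripper_force: 3.7
```

Contact at 8 N. I'll press about 3.5 mm further.

>>> drive_tool(moves=[[0,[0,0,0.0005],0],[0,[0,0,0.001],0],[0,[0,0,0.0015],0],[0,[0,0,0.002],0],[0,[0,0,0.0025],0],[0,[0,0,0.003],0],[0,[0,0,0.0035],0],[0,[0,0,0.0035],0],[0,[0,0,0.0035],0],[0,[0,0,0.0035],0]])

```text
time_s: 10.4
tcp_pos: [0.4857, -0.1303, 0.0446]
orientation: [-180.0, -0.0, 1.6]
force: [-2.0, 0.8, 11.4]
width: -0.001
gripper_force: 5.5
```

>>> drive_tool(moves=[[0,[0,-0.002,0],0],[0,[0,-0.006,0],0],[0,[0,-0.011,0],0],[0,[0,-0.017,0],0],[0,[0,-0.023,0],0],[0,[0,-0.029,0],0],[0,[0,-0.035,0],0],[0,[0,-0.041,0],0],[0,[0,-0.046,0],0],[0,[0,-0.05,0],0]])

```text
time_s: 11.23
tcp_pos: [0.4842, -0.0805, 0.0446]
orientation: [180.0, -0.0, 1.6]
force: [-2.1, -1.0, 11.1]
width: -0.002
gripper_force: 5.5
```

>>> drive_tool(moves=[[0,[0,-0.004,0],0],[0,[0,-0.009,0],0],[0,[0,-0.015,0],0],[0,[0,-0.021,0],0],[0,[0,-0.027,0],0],[0,[0,-0.033,0],0],[0,[0,-0.038,0],0],[0,[0,-0.042,0],0],[0,[0,-0.045,0],0],[0,[0,-0.046,0],0]])

```text
time_s: 12.07
tcp_pos: [0.4828, -0.0342, 0.0445]
orientation: [180.0, -0.0, 1.6]
force: [-1.5, -0.9, 11.8]
width: 0.002
gripper_force: 5.5
```

>>> drive_tool(moves=[[0,[0,-0.002,0],0],[0,[0,-0.004,0],0],[0,[0,-0.006,0],0],[0,[0,-0.008,0],0],[0,[0,-0.009,0],0],[0,[0,-0.01,0],0],[0,[0,-0.011,0],0],[0,[0,-0.012,0],0],[0,[0,-0.012,0],0],[0,[0,-0.012,0],0]])

```text
time_s: 12.9
tcp_pos: [0.4828, -0.0252, 0.0446]
orientation: [179.8, -0.1, 1.4]
force: [-1.6, -5.7, 11.4]
width: -0.0
gripper_force: 5.5
```

>>> drive_tool(moves=[[0,[0,-0.001,0],0],[0,[0,-0.002,0],0],[0,[0,-0.003,0],0],[0,[0,-0.004,0],0],[0,[0,-0.004,0],0],[0,[0,-0.004,0],0],[0,[0,-0.004,0],0],[0,[0,-0.004,0],0],[0,[0,-0.004,0],0],[0,[0,-0.004,0],0]])

```text
time_s: 13.73
tcp_pos: [0.4836, -0.0214, 0.0447]
orientation: [179.8, -0.2, 1.4]
force: [-0.3, -6.7, 10.8]
width: -0.002
gripper_force: 5.5
```

Run:
```python
from h import *
im,_=bot.get_image("top");a=cv2.resize(im[200:260,220:310],None,fx=5,fy=5,interpolation=cv2.INTER_CUBIC)
im,_=bot.get_image("side");b=cv2.resize(im[155:255,175:255],None,fx=4,fy=4,interpolation=cv2.INTER_CUBIC)
a=cv2.copyMakeBorder(a,0,100,0,0,cv2.BORDER_CONSTANT)
cv2.imwrite("pics/stop.png",np.hstack([a,b])[:,:,::-1])
```

```text
(no output)
```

View pics/stop.png

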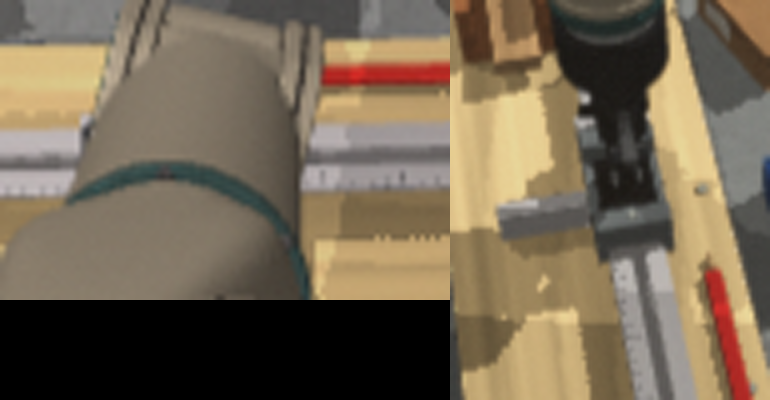

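Run:
```python
from h import *
print(cast("side",[(220.4,207.6),(227.4,241.6)],.075))
```

```text
[[ 0.48309165 -0.06716624  0.075     ]
 [ 0.4867044  -0.18272962  0.075     ]]
```

The slide is hard up against the wing stop. It stalled after about 104 mm, and the tip then slipped at about 6.5 N. The side view shows the slide's wall at the wing block. Now I'll let the pad up and draw clear.

>>> drive_tool(moves=[[0,[0,0,-0.001],0],[0,[0,0,-0.002],0],[0,[0,0,-0.003],0],[0,[0,0,-0.004],0],[0,[0,0,-0.006],0],[0,[0,0,-0.008],0],[0,[0,0,-0.012],0],[0,[0,0,-0.018],0],[0,[0,0,-0.025],0],[0,[0,0,-0.035],0]])

```text
time_s: 14.67
tcp_pos: [0.482, -0.0181, 0.0791]
orientation: [-180.0, 0.1, 1.6]
force: [0.1, -0.3, 0.6]
width: -0.0
gripper_force: 0.0
```

>>> drive_tool(moves=[[0,[0,0,-0.015],0],[0,[0,0,-0.035],0],[0,[0,0,-0.06],0],[0,[-0.02,0,-0.08],0],[0,[-0.05,0,-0.1],0],[0,[-0.08,0,-0.11],0],[0,[-0.1,0,-0.12],0],[0,[-0.11,0,-0.12],0],[0,[-0.11,0,-0.12],0],[0,[-0.11,0,-0.12],0]])

```text
time_s: 15.5
tcp_pos: [0.3736, -0.0212, 0.199]
orientation: [-180.0, -0.1, 1.6]
force: [0.4, -0.5, -0.4]
width: 0.0
gripper_force: 0.0
```

Run:
```python
from h import *
im,_=bot.get_image("top");a=cv2.resize(im[200:260,220:310],None,fx=5,fy=5,interpolation=cv2.INTER_CUBIC)
im,_=bot.get_image("side");b=cv2.resize(im[155:255,175:255],None,fx=4,fy=4,interpolation=cv2.INTER_CUBIC)
a=cv2.copyMakeBorder(a,0,100,0,0,cv2.BORDER_CONSTANT)
cv2.imwrite("pics/end.png",np.hstack([a,b])[:,:,::-1]);print(bot.sense())
```

```text
{'time_s': 15.6, 'joints': array([-12.62416134,  16.0900648 ,  14.61299166, 129.06642998,
        -6.89912402,  35.4628751 , -81.32349265]), 'qd': array([ 0.07782317,  0.72273038, -0.01386271,  0.06985146,  0.20517598,
        0.31609624,  0.00822148]), 'joint_torque': array([-7.86566263e-03, -3.05196869e+01,  1.62772693e+00, -1.30240443e+01,
        1.14206111e-02,  3.71100591e-02,  1.02152502e-03]), 'tcp_pos': array([ 0.3741388 , -0.02129699,  0.19857138]), 'orientation': array([ 1.79983007e+02, -7.09370535e-02,  1.61356884e+00]), 'force': array([-0.36937814, -0.00590591, -0.17440473]), 'wrist_torque': array([-0.05263511, -0.04328515,  0.0068806 ]), 'gripper_force': 0.0, 'width': 0.0014813994624485625}
```

View pics/end.png

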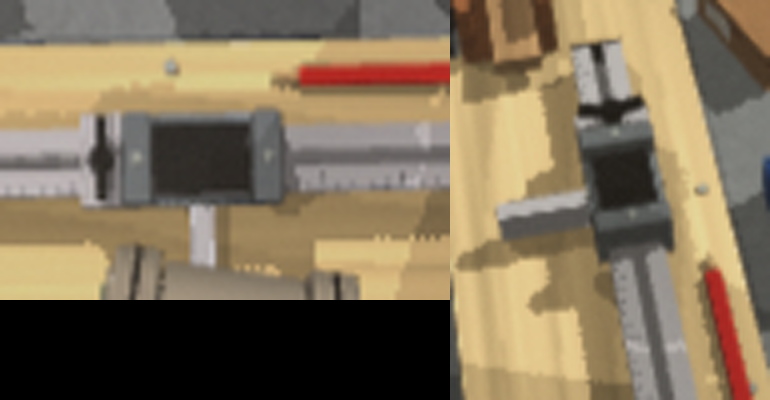

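The slide's left wall at x≈120 of the crop touches the wing block at 80–120 with no gap, the pad is up, and the arm is clear.

```bash
python3 -c "
from workcell import bot
print(bot.close_job())"
```

```text
the job is handed in; nothing more can be done
None
```

I pressed the pad, pushed the slide about 104 mm until it was hard against the wing-screw stop, let the pad up and drew the arm clear; the last pictures show no gap, and the job was handed in at about 15.6 s, with no verdict returned.

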